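# Index the dividing fixture to its next notch with the D-tipped key

## Task

The dividing fixture on the bench has to be brought to its next notch so that the flange on it can be drilled. Take the index plunger out of its parked position (pull its knob up, turn it back and let go, so that the plunger presses on the plate), then fit the larger T-key into the spindle, feeling for the angle at which its flat matches, until its collar sits down on the plate. Turn the plate with the key, either way, until the plunger snaps fully into a notch, and leave the key standing there; leave everything else where it is.

Things in the scene. Friction and masses are not known exactly. Their poses are not given: they have to be found in the camera images.
- fixture: Dividing fixture, fixed: plywood board 220 x 245 x 15 mm, round grey casting, horizontal steel index plate 160 mm across that turns about z either way without end (about 0.12 N m of friction) and starts at an unknown angle. On it an aluminium flange, 100 mm across, 52 mm hole, its top 83 mm up, screw heads 86 mm. Origin: underside of the board on the spindle axis; z up; plunger at -y.
- spindle_mouth (a point): Mouth of the bore in the middle of the plate, on its axis, level with the plate's raised face on which the key's collar comes to sit (72 mm above the bench); axes as the fixture's. The mouth is a counterbore 32 mm across and 3 mm deep; below it the bore is round, 26 mm across.
- socket_ledge (a point): Point on the spindle axis 12 mm below the mouth. From here down to 28 mm one side of the bore is filled up to a flat 6.1 mm from the axis; it turns with the plate. At the start it lies on the side of the axis that points 0.98 to 2.16 rad anticlockwise (seen from above) from the fixture's +x. A notch is under the plunger whenever it points at 0.785 rad or a multiple of 90 deg from there.
- ring_under_plunger (a point): Point below the plunger on top of the plate's outer ring (69 mm above the bench, 70 mm from the axis). The ring has four notches 9 mm wide, 90 deg apart, into which the plunger's 7 mm nose drops; none is under it at the start.
- plunger (a joint): Height of the sprung index plunger, m: about 0.011 parked, 0.014 and more free to be turned, 0.006 to 0.007 when released and pressing on the ring between notches, 0 when fully in a notch; it can be pulled up to 0.019. The spring pushes it down with 4.5 N at 0, 9 N at 0.014.
- plunger_knob (a joint): Turn of the plunger's knob, rad, positive anticlockwise from above. Parked at about 1.22 (70 deg), its cross pin in a rest 3 mm deep; at 0 the pin stands over the slots that let the plunger go down (4 deg of play). Between, it rides on the collar's rim at height 0.014.
- knob_grip (a point): Centre of the plunger's fluted black knob: 29 mm across, 22 mm tall, upright axis, 70 mm from the spindle axis. Parked it is 120 mm above the bench; it rises and turns with the plunger. The collar below it is 26 mm across and ends 97 mm above the bench.
- d_key_bar (a point): Centre of the T-bar of the larger T-key, the one to use: bar 90 mm long (along its y), 14 mm thick (x), 20 mm high. At the start the key stands upright in the wooden block, bar about 115 mm above the bench.
- d_key_seat (a point): Seat of the larger key: on its axis, underside of its collar (42 mm across, 6 mm thick), 75 mm below the bar's centre. Below it the D-shaped tip reaches 27 mm down: round, 24 mm across, with a flat 5.5 mm from the axis on the key's +x side. Axes as the bar's, z up; the stem is 14 mm across. About 420 g. In the spindle it has 5 to 15 deg of play either way.
- hex_key_bar (a point): Centre of the T-bar of the other, smaller key with a six-sided tip, not needed: bar 62 mm long, 11 mm thick, 13 mm high, about 98 mm above the bench.
- key_block: Pine block 60 x 170 x 40 mm (y long), fixed, with two bores 26 mm across 90 mm apart in which the two T-keys stand on their collars, either one in either bore. Origin: centre of its underside.
- spare_flange: Loose aluminium flange like the one on the plate, 100 mm across, 11 mm high, lying on the bench.
- square_1: Try square, 120 x 220 x 16 mm, lying on the bench.
- pen_2: Marker pen, 135 mm, lying on the bench.
- pliers_2: Pliers, 181 mm, lying on the bench.
- tape_measure: Pocket tape measure, 40 x 80 x 66 mm.
There are look-alikes about, which are no part of the job. Leave any white look-alike of the part that bears d_key_bar alone.

How it is judged (in metres and radians):
On the way:
1. the larger key is home in the spindle, its collar down on the plate, while the plunger is not yet in a notch (horizontal distance between d_key_seat and spindle_mouth below 0.004 m and z of d_key_seat in the frame of spindle_mouth between -0.003 and 0.003 m and angle between d_key_seat's own z axis and vertical below 0.12 rad and value of joint plunger above 0.004 m), for 0.1 s.
At the end, for the whole second after the job is handed in: the plunger is fully down in a notch (within 2 mm), and the larger key stands at rest in the spindle, released, within 4 mm of its axis, its collar within 3 mm of the plate's face and upright within 0.12 rad (horizontal distance between d_key_seat and spindle_mouth below 0.004 m and z of d_key_seat in the frame of spindle_mouth between -0.003 and 0.003 m and angle between d_key_seat's own z axis and vertical below 0.12 rad and value of joint plunger below 0.002 m and velocity of joint plunger below 0.02 m/s); the robot touches nothing.
It fails at once if the smaller key, the spare flange, the square, the marker pen, the pliers or the tape measure is moved by more than 30 mm (distance of any of hex_key_bar, spare_flange, square_1, pen_2, pliers_2, tape_measure from where it was at the start of the episode above 0.03 m).
It also fails if it takes over 66 s, if anything falls off the work surface, if the arm or the gripper's body presses on something with over 40 N, if the wrist force passes 120 N, or if a joint passes its speed limit or range.

## Robot

A 6-joint arm with a two-finger parallel gripper is mounted at the origin on a cart in front of the work surface, level with it; the furniture and walls round the work are solid. World frame = base frame: x ahead of the robot, y to its left, z up, the work surface at z = 0. Lengths are in mm, angles in rad, forces in N, time in s.
With the tool pointing down it reaches from about 300 to 775 mm from the base axis. Payload 14.6 kg.
Tool frame: the origin (TCP) lies at the very end of the fingers, on their centre line; the grasp point (between the pads) lies 19 mm behind it; z points along the fingers, y is the direction in which the jaws open and shut (so a half turn about z gives the same grasp; the last joint's range is limited). The gripper opens to 94 mm and grips with 3 to 60 N. Pads are 16 mm wide; open, the fingers measure 119 mm over their backs; the gripper's body (75 mm by 177 mm) begins 78 mm behind the grasp point.
Start: joints at [-1.308, 0.3, 1.521, -0, 1.321, -0.067], TCP at [178.112, -520.351, 205.446] pointing down, gripper open.
Joint ranges: [-3.03, 3.03], [-0.79, 2.21], [0.23, 2.52], [-1.04, 4.18], [0, 3.07], [-2.55, 2.55]. Speed limits (rad/s): [2.22, 2.22, 2.57, 3.14, 3.14, 3.14].

## Interface

Orientations are given as a unit quaternion [x, y, z, w].
In Python, from plant import env gives the robot as it stands. Calls block until the motion is done:
- env.move_pose(position, orientation): joint-space move of the TCP to a pose.
- env.line_to(position, ori=None, rate=150, contact_N=None): straight line of the TCP; ori=None keeps the orientation; rate is the mean speed in mm/s. With contact_N (N) it stops when the force on the tool has changed by that much, and returns True; else False.
- env.movej(angles): joint-space move.
- env.open() and env.gripper_close(force=None): open the fingers fully, or close them until they stop; force is the grip in N (None keeps the last).
- env.wait(seconds).
- env.solve_ik(position, orientation): joint angles nearest the present ones, or None.
- env.camera(name): name is "side" or "top"; returns a dict with "frame" (384x512x3 uint8, blue, green, red), "depth" (384x512 float32, mm along the optical axis (not along the pixel's ray), 0 where there is no reading), "vfov" (degrees; the focal length in pixels is half the picture's height over the tangent of half this angle, whatever the lens; pixels are square), "cx", "cy" (the principal point, pixels), "world_to_cam" (4x4, takes a point from world to camera coordinates). Camera axes: x right, y up, looking along -z (the intrinsics and any distortion apply to the point x, -y, -z); pixel columns grow to the right and rows downward; lengths in mm; the calibration is good to about 2 mm. A picture is of the moment at which its call begins.
A pose or a line that the arm cannot do raises env.Unreachable and nothing moves.
- env.close_job(): hands the job in, once; it reports no verdict.
Readings, each from a call of its own:
- env.get_time_s(): time.
- env.get_joint_pos(): joint angles.
- env.get_dq(): joint speeds.
- env.get_joint_torque(): joint torques, N m.
- env.get_eef_pos(): TCP position.
- env.get_tcp_rot(): TCP orientation.
- env.get_force(): force on the tool from outside, world axes, zero at the start.
- env.get_ft_torque(): the same for the moment, N m.
- env.get_grip_width(): opening from 0.0 (shut) to 1.0 (fully open).
Only numpy, scipy, OpenCV 4.12 (cv2) and the standard library are available. Lean on these libraries where they do the work, as an engineer would, in place of code of your own. Each camera call takes 0.05 s, during which the arm holds its last target. There are 200 camera calls.

## Working session

There is one attempt and no reset: what is moved stays moved. The work goes in short steps, each a Python script; the robot and the scene stay as the last script left them, time stands still between calls to the robot, and variables do not carry over. Pictures are saved under pics/ and viewed, about 8 in all and at most 12, crops included, and the job is handed in when it is done.

```bash
ls; mkdir -p pics; python3 - <<'E'
from plant import env
import cv2,numpy as np
for n in ("top","side"):
    c=env.camera(n); cv2.imwrite(f"pics/{n}0.png",cv2.resize(c["frame"],None,fx=1.5,fy=1.5)); np.savez(f"{n}0.npz",**{k:np.array(v) for k,v in c.items()})
    print(n,c["vfov"],c["cx"],c["cy"],[k for k in c],np.round(c["world_to_cam"],3).tolist())
print(env.get_time_s())
E
```

```text
pics
top 55.27250202108966 254.1506841899377 195.37463102952526 ['frame', 'depth', 'vfov', 'cx', 'cy', 'world_to_cam'] [[-0.013, -1.0, -0.016, -20.87], [0.991, -0.015, 0.135, -517.429], [-0.136, -0.014, 0.991, -1257.664], [0.0, 0.0, 0.0, 1.0]]
side 50.98077206935656 253.6423996754093 190.08386842799473 ['frame', 'depth', 'vfov', 'cx', 'cy', 'world_to_cam'] [[-0.922, -0.388, 0.004, 460.21], [0.144, -0.333, 0.932, -192.138], [-0.361, 0.859, 0.363, -1122.876], [0.0, 0.0, 0.0, 1.0]]
0.1
```

View pics/top0.png

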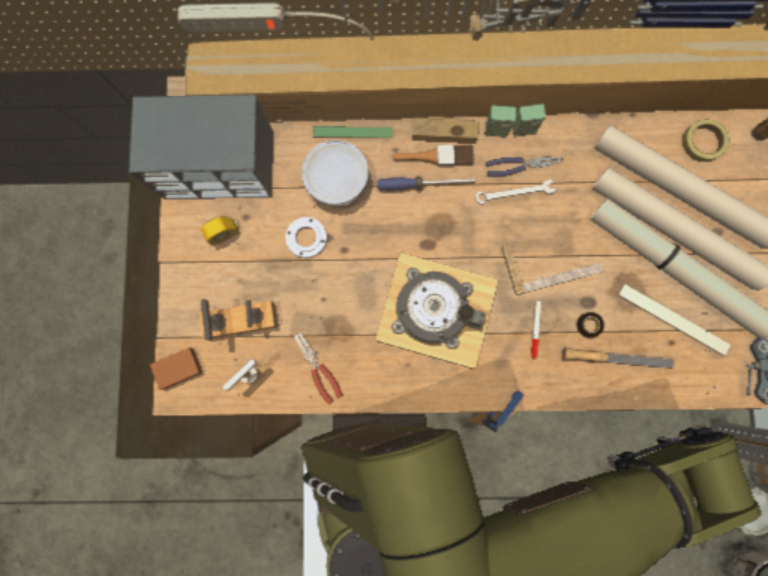

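View pics/side0.png

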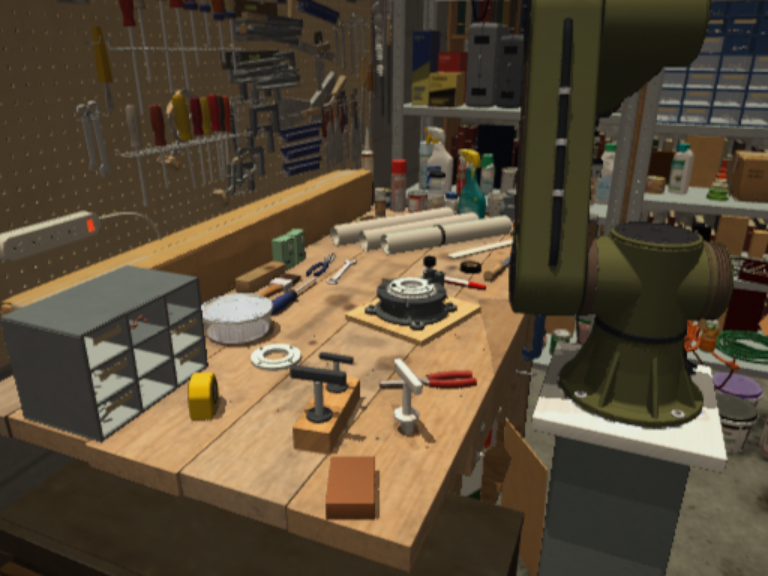

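Top view: fixture at about (435,305), knob at (468,313), key block at (238,320) with the larger bar on the left (206,320), the smaller at (253,311), and the white look-alike at (240,375). The side view agrees.

```bash
cat > h.py <<'E'
import numpy as np,cv2
def cloud(c):
    d=c["depth"];f=192/np.tan(np.radians(float(c["vfov"]))/2)
    v,u=np.mgrid[:384,:512]
    P=np.stack([(u-c["cx"])/f*d,-(v-c["cy"])/f*d,-d],-1)
    M=np.linalg.inv(c["world_to_cam"])
    W=P@M[:3,:3].T+M[:3,3]; W[d==0]=np.nan
    return W
def ray(c,u,v,z):
    f=192/np.tan(np.radians(float(c["vfov"]))/2)
    M=np.linalg.inv(c["world_to_cam"]); d=M[:3,:3]@np.array([(u-c["cx"])/f,-(v-c["cy"])/f,-1]);o=M[:3,3]
    return o+d*(z-o[2])/d[2]
def clusters(W,zlo,zhi,box,mn=6):
    m=((W[...,2]>zlo)&(W[...,2]<zhi)&(W[...,0]>box[0])&(W[...,0]<box[1])&(W[...,1]>box[2])&(W[...,1]<box[3])).astype(np.uint8)
    n,l,s,ct=cv2.connectedComponentsWithStats(m)
    for i in range(1,n):
        if s[i,4]<mn: continue
        p=W[l==i]; v,u=np.nonzero(l==i)
        r=cv2.minAreaRect(p[:,:2].astype(np.float32))
        e,V=np.linalg.eigh(np.cov(p[:,:2].T))
        print("n",s[i,4],"px",ct[i].round(1),"mean",p.mean(0).round(1),"zmed",np.median(p[:,2]).round(1),"rect",np.round(r[0],1),np.round(r[1],1),"ax",np.degrees(np.arctan2(V[1,1],V[0,1])).round(1))
E
python3 - <<'E'
from h import *
for n in("top","side"):
    c=np.load(n+"0.npz");W=cloud(c)
    print(n,"knob/tall");clusters(W,92,140,(250,700,-250,500))
    print("flange");clusters(W,77,92,(300,600,-200,150))
    print("board");clusters(W,8,22,(300,600,-200,150),100)
    print("block");clusters(W,32,48,(200,500,200,500))
E
python3 - <<'E'
import cv2
a=cv2.imread("pics/top0.png");
t=[cv2.resize(a[230:400,180:290],None,fx=3.5,fy=3.5),cv2.resize(a[240:380,370:505],None,fx=4.2,fy=4.2)]
h=min(x.shape[0] for x in t);import numpy as np
o=np.hstack([x[:h] for x in t]);print(o.shape);cv2.imwrite("pics/crop1.png",o[:, :])
E
```

```text
top knob/tall
n 149 px [137.8 212.9] mean [452.9 353.9 120.3] zmed 122.3 rect [452.8 355.7] [87.7 15.3] ax -171.4
n 66 px [165.9 208.6] mean [467.8 266.3 102.1] zmed 102.2 rect [466.6 267.1] [60.4 12.4] ax -174.8
n 65 px [310.8 207.6] mean [ 461.9 -212.7  126.8] zmed 128.9 rect [ 462.6 -214.5] [26. 27.] ax 128.5
n 137 px [159.7 249.7] mean [332.4 282.  109.3] zmed 109.9 rect [332.7 283. ] [14.5 89.5] ax 133.3
flange
n 432 px [289.3 203.1] mean [ 482.7 -147.2   81. ] zmed 80.6 rect [ 483.3 -148. ] [98.5 96.1] ax 70.6
board
n 1064 px [273.8 208.6] mean [472.2 -97.   14.2] zmed 13.9 rect [ 486.4 -135.3] [193.7 219.9] ax -176.4
n 161 px [213.2 247.8] mean [335.9 118.9  12.3] zmed 12.1 rect [335.  121.5] [101.9  42.7] ax -143.2
block
n 607 px [161.4 212.2] mean [461.6 297.5  40. ] zmed 39.7 rect [462.3 299.6] [ 60.5 146.6] ax 98.0
n 32 px [134.4 216.5] mean [448.2 392.7  38.4] zmed 38.6 rect [448.2 393. ] [59.7  7.5] ax -170.9
n 33 px [167.1 250.9] mean [327.3 276.3  35. ] zmed 33.8 rect [326.1 276.5] [23.5 38.6] ax 133.0
side knob/tall
n 82 px [285.7 176.2] mean [ 463.4 -205.6  113.8] zm
[... 182 characters left out ...]
30.8 294.1 105.9] zmed 108.4 rect [333.5 288.2] [14.7 90.4] ax 134.9
n 373 px [211.5 250.5] mean [452.8 363.1 115.8] zmed 116.9 rect [454.7 361. ] [89.6 16. ] ax -171.0
flange
n 225 px [274.7 190.3] mean [ 480.5 -141.9   80.6] zmed 80.1 rect [ 483.8 -142.8] [96.4 96.9] ax 70.0
board
n 705 px [273.  215.6] mean [463.3 -80.9  14.3] zmed 14.0 rect [ 487.6 -131.2] [199.7 222.1] ax -163.7
n 126 px [294.3 251.8] mean [325.5 117.7  11.4] zmed 11.5 rect [319.7 115.2] [68.2 44.6] ax 58.3
block
n 834 px [217.4 272.9] mean [453.4 335.4  40. ] zmed 39.5 rect [461.8 314.8] [ 60.8 174.4] ax 93.6
n 80 px [270.5 275.3] mean [332.7 289.9  35.7] zmed 33.5 rect [332.9 289.4] [36.9 38.5] ax -152.9
(588, 952, 3)
```

```bash
python3 - <<'E'
from h import *
c=np.load("top0.npz");s=np.load("side0.npz")
a=c["frame"][165:250,248:335];b=s["frame"][160:235,228:325]
A=cv2.resize(a,(400,390),interpolation=cv2.INTER_CUBIC);B=cv2.resize(b,(400,390),interpolation=cv2.INTER_CUBIC)
o=np.hstack([A,B]);o=np.clip(o*1.3,0,255).astype(np.uint8);cv2.imwrite("pics/crop1.png",o)
W=cloud(c)
S=np.array([483.3,-148]);r=np.hypot(*(W[...,:2]-S).transpose(2,0,1))
print("bore pts");m=r<20
for p in W[m]-[*S,0]: print(p.round(0).astype(int).tolist(),end=" ")
# ring profile at r 62-78
ang=np.degrees(np.arctan2(W[...,1]-S[1],W[...,0]-S[0]))
m=(r>64)&(r<77)
for k in range(-180,180,10):
    q=m&(ang>=k)&(ang<k+10); print(k,np.round(np.nanmin(W[q][:,2])) if q.any() else None, np.round(np.nanmedian(W[q][:,2])) if q.any() else None,c["frame"][q].mean(1).round().astype(int).tolist()[:9])
E
```

```text
bore pts
[18, 7, 69] [19, 4, 68] [18, 1, 71] [18, -3, 70] [18, -6, 70] [15, 11, 73] [15, 7, 70] [16, 3, 63] [15, 0, 64] [15, -3, 69] [15, -6, 70] [15, -10, 70] [14, -13, 75] [12, 14, 68] [12, 11, 66] [12, 7, 67] [12, 3, 62] [13, 0, 60] [12, -4, 60] [12, -7, 65] [11, -10, 69] [10, -12, 77] [8, 18, 69] [8, 14, 71] [8, 11, 70] [10, 6, 54] [9, 3, 59] [9, -4, 57] [10, -7, 55] [8, -10, 69] [8, -13, 71] [8, -16, 71] [5, 18, 71] [5, 14, 68] [6, 10, 61] [5, 7, 66] [6, 3, 55] [6, 0, 57] [6, -4, 52] [5, -7, 61] [6, -10, 58] [4, -13, 69] [4, -16, 71] [1, 18, 68] [1, 14, 68] [2, 10, 58] [2, 7, 60] [2, 3, 58] [3, 0, 56] [2, -4, 58] [3, -7, 55] [3, -11, 54] [1, -13, 67] [1, -16, 71] [0, -19, 75] [-2, 18, 69] [-3, 15, 72] [-1, 10, 60] [-1, 7, 57] [-1, 3, 53] [-1, 0, 56] [0, -4, 48] [-1, -7, 55] [-1, -11, 52] [-3, -13, 69] [-3, -16, 72] [-6, 18, 74] [-6, 15, 70] [-5, 11, 60] [-4, 7, 55] [-4, 3, 56] [-5, 0, 59] [-4, -4, 56] [-4, -7, 54] [-5, -10, 58] [-6, -12, 73] [-6, -16, 70] [-9, 15, 73] [-9, 11, 69] [-8, 7, 60] [-8, 4, 57] [-7, 0, 51] [-7, -4, 52] [-8, -7, 56] [-10, -9, 71] [-9, -13, 68] [-10, -16
[... 1582 characters left out ...]
0 68.0 [103, 104, 102, 101, 101, 103, 103, 102, 105]
70 64.0 68.0 [102, 103, 103, 102, 102, 102, 105, 104, 104]
80 65.0 67.0 [102, 104, 102, 106, 102, 103, 103, 103, 100]
90 25.0 67.0 [101, 101, 101, 102, 102, 102, 102, 101, 101]
100 25.0 61.0 [96, 120, 76, 82, 100, 116, 108, 95, 100]
110 64.0 68.0 [102, 97, 104, 102, 100, 102, 99, 101, 101]
120 64.0 68.0 [102, 101, 100, 101, 102, 104, 103, 100, 103]
130 64.0 68.0 [101, 104, 102, 103, 103, 103, 104, 101, 99]
140 62.0 67.0 [100, 98, 101, 101, 100, 99, 100, 102, 100]
150 65.0 68.0 [100, 100, 101, 101, 100, 102, 102, 101, 103]
160 66.0 68.0 [103, 103, 102, 101, 104, 104, 103, 104, 103]
170 65.0 68.0 [101, 103, 101, 104, 103, 103, 104, 102, 104]
```

View pics/crop1.png

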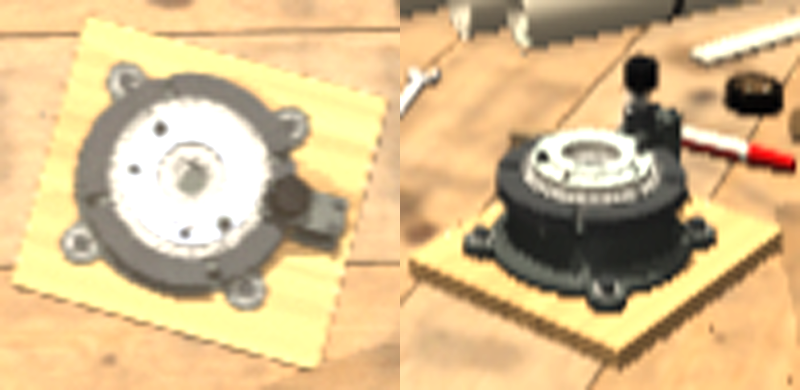

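Notches show up as dark gaps at about 103°, 11°, -76° and -168° world. I'll refine that angle and check the IK.

```bash
cat >> h.py <<'E'
from scipy.spatial.transform import Rotation as R
def q(deg):
    a=np.radians(deg);y=np.array([np.cos(a),np.sin(a),0]);z=np.array([0,0,-1.])
    return R.from_matrix(np.stack([np.cross(y,z),y,z],1)).as_quat()
def yaw(quat):
    y=R.from_quat(quat).as_matrix()[:,1]; return np.degrees(np.arctan2(y[1],y[0]))
E
python3 - <<'E'
from h import *
from plant import env
for n,S in(("top",[483.3,-148]),("side",[483.8,-142.8])):
    W=cloud(np.load(n+"0.npz"));d=W[...,:2]-np.array(S);r=np.hypot(d[...,0],d[...,1]);a=np.degrees(np.arctan2(d[...,1],d[...,0]))
    m=(r>64)&(r<75)&(W[...,2]<60)&~((a>-130)&(a<-85)); 
    print(n,sorted(a[m].round(0).tolist()))
    z=np.exp(4j*np.radians(a[m])).mean();print("notch mod90",np.degrees(np.angle(z))/4,abs(z))
    # board yaw from rect edges
    m=(W[...,2]>9)&(W[...,2]<19)&(r<190);m&=(W[...,0]>300)&(W[...,0]<640)
    k=cv2.minAreaRect(W[m][:,:2].astype(np.float32));print("board",k)
print("yaw start",yaw(env.get_tcp_rot()))
for nm,p in(("knob",(463.5,-212,104)),("key",(454,358,96)),("spin",(483.5,-145.4,150))):
    print(nm,[(a,round(float(s[5]),2)) if (s:=env.solve_ik(p,q(a))) is not None else (a,None) for a in range(-180,180,20)])
E
```

```text
top [-170.0, -169.0, -168.0, -167.0, -166.0, -166.0, -165.0, -164.0, -162.0, -80.0, -78.0, -77.0, -76.0, -74.0, 8.0, 10.0, 11.0, 14.0, 14.0, 98.0, 99.0, 101.0, 101.0, 102.0, 102.0, 105.0]
notch mod90 12.417060836603127 0.9857857213494055
board ((479.4230651855469, -159.92208862304688), (245.14401245117188, 219.98623657226562), 73.44654846191406)
side [-179.0, -178.0, -175.0, -175.0, -173.0, -172.0, -171.0, -170.0, -168.0, -167.0, -167.0, -162.0, -161.0, -152.0, -148.0, -145.0, 5.0, 15.0, 18.0, 25.0, 27.0, 28.0, 32.0, 32.0, 33.0, 33.0, 38.0, 38.0, 39.0, 39.0, 39.0, 41.0, 41.0, 43.0, 44.0, 44.0, 44.0, 45.0, 45.0, 48.0, 49.0, 50.0, 51.0, 52.0, 53.0, 54.0, 54.0, 55.0, 55.0, 56.0, 57.0, 58.0, 58.0, 60.0, 60.0, 60.0, 62.0, 64.0, 64.0, 64.0, 65.0, 65.0, 65.0, 65.0, 66.0, 68.0, 68.0, 68.0, 69.0, 69.0, 70.0, 70.0, 72.0, 72.0, 73.0, 73.0, 73.0, 74.0, 74.0, 77.0, 77.0, 78.0, 78.0, 79.0, 80.0, 80.0, 82.0, 83.0, 83.0, 84.0, 84.0, 84.0, 85.0, 85.0, 86.0, 86.0, 87.0, 88.0, 88.0, 89.0, 89.0, 89.0, 89.0, 90.0, 90.0, 90.0, 90.0, 91.0, 91.0, 92.0, 94.0, 94.0, 96.0, 96.0, 96.0, 96.0, 96.0, 97.0, 98.0, 9
[... 1035 characters left out ...]
9), (-140, 1.94), (-120, 1.59), (-100, 1.24), (-80, 0.9), (-60, 0.55), (-40, 0.2), (-20, -0.15), (0, -0.5), (20, -0.85), (40, -1.2), (60, -1.55), (80, -1.9), (100, -2.25), (120, None), (140, None), (160, None)]
key [(-180, -2.54), (-160, None), (-140, None), (-120, None), (-100, 2.35), (-80, 2.0), (-60, 1.65), (-40, 1.3), (-20, 0.95), (0, 0.6), (20, 0.26), (40, -0.09), (60, -0.44), (80, -0.79), (100, -1.14), (120, -1.49), (140, -1.84), (160, -2.19)]
spin [(-180, None), (-160, 2.43), (-140, 2.08), (-120, 1.73), (-100, 1.38), (-80, 1.03), (-60, 0.68), (-40, 0.33), (-20, -0.02), (0, -0.36), (20, -0.71), (40, -1.06), (60, -1.41), (80, -1.76), (100, -2.11), (120, -2.46), (140, None), (160, None)]
```

```bash
python3 - <<'E'
from h import *
from plant import env
K=np.array([463.5,-212.3])
env.move_pose([*K,165],q(-20)); print(env.get_time_s(),env.get_eef_pos())
print(env.line_to([*K,104],rate=120,contact_N=8),env.get_eef_pos(),env.get_force())
env.gripper_close(force=8); print(env.get_grip_width()*94,env.get_force(),env.get_ft_torque(),env.get_eef_pos(),env.get_time_s())
for n in("top","side"):
    c=env.camera(n);cv2.imwrite(f"pics/{n}1.png",c["frame"])
E
```

```text
1.6583 [ 463.27375694 -213.04791294  165.0972564 ]
False [ 463.6972907  -212.65007901  104.56300821] [-0.49074097 -0.2484129   0.74653735]
28.131423563634304 [ 6.26754797 -3.16925584 -3.11993716] [-0.32442654 -1.15742099  0.02546708] [ 464.29775695 -212.63980737  104.1734091 ] 3.325
```

```bash
python3 - <<'E'
from h import *
from plant import env
j=np.array([np.cos(np.radians(-20)),np.sin(np.radians(-20))])
K=np.array([463.5,-212.3])
for s in(1.0,2.0):
    env.line_to([*(K+s*j),104],rate=20);env.wait(.1);f=np.array(env.get_force());p=np.array(env.get_eef_pos());print(s,f.round(1),p.round(2),"along",(f[:2]@j).round(1),((p[:2]-K)@j).round(2))
print(env.get_time_s())
E
```

```text
1.0 [ 2.1 -0.5 -0. ] [ 464.49 -212.67  104.03] along 2.1 1.06
2.0 [-5.4  2.6  4.6] [ 465.   -212.83  103.95] along -5.9 1.59
4.125
```

```bash
python3 - <<'E'
from h import *
from plant import env
K=np.array([464.6,-212.7])
def st(t): print(t,np.round(env.get_force(),1),np.round(env.get_ft_torque(),2),np.round(env.get_eef_pos(),1),round(env.get_grip_width()*94,1),round(yaw(env.get_tcp_rot()),1),env.get_time_s())
env.line_to([*K,104],rate=40);env.gripper_close(force=40);st("grip")
env.line_to([*K,110.5],rate=30);st("up")
for a in(-40,-60,-80,-93): env.move_pose([*K,110.5],q(a));st(a)
K2=K
env.line_to([*K2,102],rate=30);st("down")
c=env.camera("side");cv2.imwrite("pics/side2.png",cv2.resize(c["frame"][130:250,220:340],(600,600)))
E
```

```text
grip [-1.5  0.4  2.2] [0.09 0.41 0.01] [ 464.6 -212.7  104. ] 28.1 -20.0 4.5917
up [  2.9  -0.9 -10.6] [-0.28 -0.53  0.04] [ 464.5 -212.6  110.1] 28.4 -20.0 4.9583
-40 [  4.1  -2.2 -10.5] [-0.37 -0.8   0.04] [ 464.8 -212.8  110.3] 28.3 -39.9 5.3833
-60 [  5.7  -4.1 -10.2] [-0.69 -1.03 -0.01] [ 465.  -213.   110.5] 28.4 -59.9 5.8083
-80 [  5.9  -5.4 -10.8] [-0.98 -1.11  0.06] [ 465.1 -213.3  110.6] 28.2 -79.9 6.2333
-93 [  5.8  -7.  -10.8] [-1.13 -1.1   0.06] [ 465.1 -213.4  110.7] 28.0 -92.9 6.5667
down [ 5.1 -5.9 -7.6] [-1.03 -0.88  0.04] [ 465.2 -213.5  102.3] 28.4 -92.9 7.0
```

```bash
python3 - <<'E'
from h import *
from plant import env
K=np.array([465,-213.5])
def st(t): print(t,np.round(env.get_force(),1),np.round(env.get_eef_pos(),1),round(env.get_grip_width()*94,1),env.get_time_s())
env.line_to([*K,99.3],rate=30);st("down")
env.gripper_close(force=5);env.wait(.1);st("soft")
env.open();st("open")
env.line_to([*K,190],rate=250)
B=np.array([454.8,356.7])
mid=np.array([470,150,230]);
env.move_pose([*B,170],q(-81.2));st("above key")
for n in("side","top"):
    c=env.camera(n);np.savez(n+"3.npz",**{k:np.array(v) for k,v in c.items()})
W=cloud(np.load("side3.npz"));clusters(W,80,140,(430,500,-240,-190));clusters(W,95,130,(440,470,300,420))
W=cloud(np.load("top3.npz"));clusters(W,95,140,(430,500,-240,-190));
c=np.load("side3.npz");cv2.imwrite("pics/side3.png",np.hstack([cv2.resize(c["frame"][150:220,240:320],(400,350)),cv2.resize(c["frame"][180:310,160:310],(400,350))]))
E
```

```text
down [ 2.6 -1.8 -0.3] [ 465.4 -213.7   99.8] 28.1 7.3
soft [-0.1 -3.5  1.6] [ 465.1 -213.7   99.6] 28.7 7.6167
open [-0.1 -0.9 -0.8] [ 465.  -213.5   99.3] 93.9 8.7083
above key [0.4 0.7 0.5] [455.3 356.  170. ] 94.1 11.275
n 116 px [285.9 179.1] mean [ 462.4 -205.5  103.1] zmed 100.4 rect [ 463.7 -216.6] [45.3 30.9] ax 50.2
n 137 px [210.7 250.9] mean [454.5 363.8 114.7] zmed 116.8 rect [455.7 360.5] [29.5 15.3] ax -170.5
n 65 px [310.9 207.6] mean [ 462.2 -213.7  123.2] zmed 125.2 rect [ 462.4 -213.9] [25.2 26.9] ax 167.6
```

View pics/side3.png

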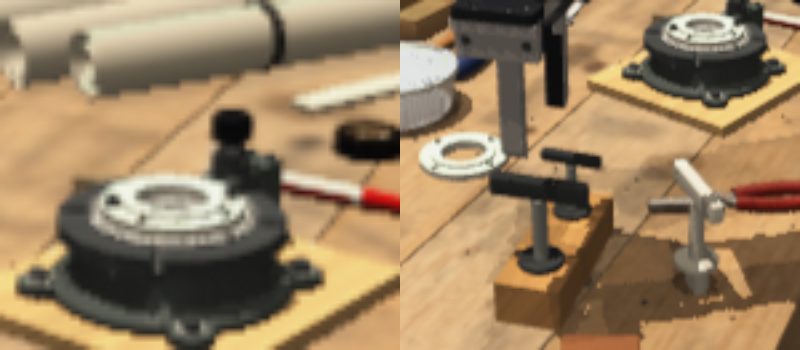

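The knob dropped about 4 mm, so the plunger is released. The open gripper straddles the larger bar, clear of the smaller key. Next I grasp the key, lift it, and look at the flat.

```bash
python3 - <<'E'
from h import *
from plant import env
def st(t): print(t,np.round(env.get_force(),1),np.round(env.get_ft_torque(),2),np.round(env.get_eef_pos(),1),round(env.get_grip_width()*94,1),env.get_time_s())
B=np.array([455.3,357.])
print(env.line_to([*B,96],rate=120,contact_N=10));st("down")
env.gripper_close(force=10);st("close")
env.gripper_close(force=50)
env.line_to([*B,110],rate=60);st("lift a bit")
env.line_to([*B,210],rate=150);st("lift")
env.wait(.2);st("still")
for n in("side","top"):
    c=env.camera(n);np.savez(n+"4.npz",**{k:np.array(v) for k,v in c.items()})
c=np.load("side4.npz");W=cloud(c)
p=np.array(env.get_eef_pos());u=np.array([-.387,.922]);t=np.array([-.922,-.387])
d=W[...,:2]-p[:2]; x=d@t; y=d@u; z=W[...,2]-(p[2]+19)
m=(abs(x)<30)&(abs(y)<30)
for lo in range(-108,-70,4):
    k=m&(z>=lo)&(z<lo+4)
    if k.any(): print(lo,k.sum(),"tang",x[k].min().round(1),x[k].max().round(1),"toward cam max/med",y[k].max().round(1),np.median(y[k]).round(1))
k=m&(z>-65)&(z<-35);print("stem",k.sum(),x[k].min(),x[k].max(),np.median(y[k]),y[k].max())
cv2.imwrite("pics/side4.png",cv2.resize(c["frame"][130:270,140:290],(750,600*7//6)[:2] and (640,597),interpolation=cv2.INTER_CUBIC))
E
```

```text
False
down [ 0.3 -0.2  1. ] [ 0.05  0.03 -0.03] [455.6 357.2  96.7] 93.9 12.1417
close [-0.4  0.9 -0.3] [-0.    0.01  0.02] [455.3 357.   95.9] 13.8 13.3417
lift a bit [ 0.5  0.2 -4.6] [ 0.05 -0.   -0.02] [455.4 357.1 110.3] 13.7 13.9417
lift [ 0.1 -0.7 -4.7] [ 0.05 -0.04 -0.03] [454.9 356.7 208.8] 13.8 14.7583
still [-0.1  0.6 -4.6] [-0.02 -0.02 -0.04] [455.1 356.8 209. ] 14.0 14.9583
-104 9 tang -10.3 10.4 toward cam max/med 8.6 5.5
-100 18 tang -10.3 10.6 toward cam max/med 9.8 6.6
-96 15 tang -10.2 10.8 toward cam max/med 9.4 6.6
-92 14 tang -10.1 10.7 toward cam max/med 9.3 5.6
-88 17 tang -12.1 10.9 toward cam max/med 8.8 6.2
-84 2 tang 2.3 9.1 toward cam max/med 9.5 9.0
-76 28 tang -20.7 19.9 toward cam max/med 23.0 19.1
-72 104 tang -20.6 20.0 toward cam max/med 22.9 6.6
stem 72 -6.706116496390327 5.6781531993399765 6.361930662324816 10.86862414149443
```

View pics/side4.png

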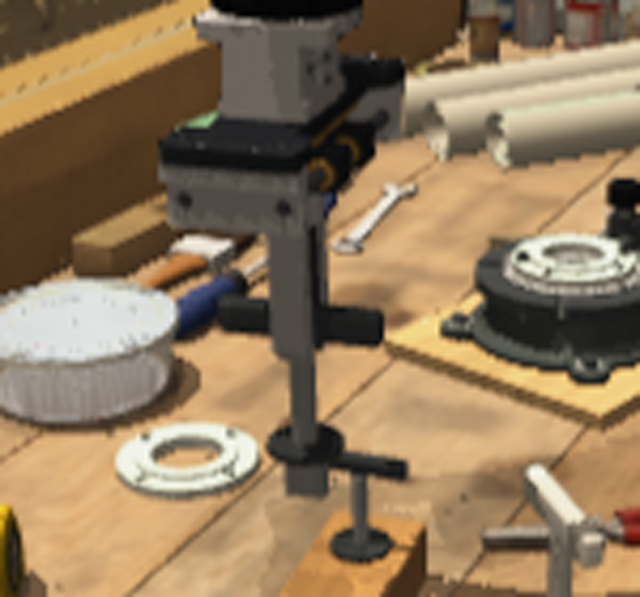

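The tip's face towards the side camera is flat (about 7 mm from the axis, 21 mm chord). So the key's +x points along +y world, which is jaw + 180°. Now to the spindle.

```bash
python3 - <<'E'
from h import *
from plant import env
def st(t): print(t,np.round(env.get_force(),1),np.round(env.get_ft_torque(),2),np.round(env.get_eef_pos(),2),round(yaw(env.get_tcp_rot()),1),env.get_time_s())
S=np.array([485.2,-147.]);B=np.array([455.3,357.])
env.line_to([*B,245],rate=200)
env.move_pose([*S,245],q(-122.6));st("above")
env.line_to([*S,165],rate=120);env.wait(.2);st("165")
for n in("side","top"):
    c=env.camera(n);np.savez(n+"5.npz",**{k:np.array(v) for k,v in c.items()})
print(env.line_to([*S,146],rate=20,contact_N=5));st("probe")
E
```

```text
above [ 0.5  0.4 -4.3] [ 0.09 -0.02  0.01] [ 485.46 -146.29  244.94] -122.5 17.2167
165 [-0.7 -0.6 -5.9] [0.07 0.01 0.07] [ 485.46 -147.08  165.64] -122.6 18.2333
False
probe [ 1.3 -0.5 -4.2] [ 0.08  0.03 -0.01] [ 485.27 -147.03  146.15] -122.6 19.4333
```

The tip is in the round bore with no contact. I'll carry on down.

```bash
python3 - <<'E'
from h import *
from plant import env
def st(t): print(t,np.round(env.get_force(),1),np.round(env.get_ft_torque(),2),np.round(env.get_eef_pos(),2),round(yaw(env.get_tcp_rot()),1),env.get_time_s())
S=np.array([485.2,-147.])
print(env.line_to([*S,126],rate=20,contact_N=6));env.wait(.1);st("probe")
E
```

```text
True
probe [-0.4  0.   4. ] [ 0.19  0.15 -0.03] [ 485.14 -146.94  127.89] -122.6 20.375
```

Seated first time (z = 127.9, expected 128). Now I turn clockwise in small steps, watching the moment.

```bash
python3 - <<'E'
from h import *
from plant import env
S=np.array([485.2,-147.])
def kz():
    W=cloud(env.camera("top"));m=(abs(W[...,0]-462.6)<16)&(abs(W[...,1]+214.5)<16)&(W[...,2]>95)
    return round(float(np.median(W[m][:,2])),1) if m.any() else None
env.wait(.1)
print("start",kz(),np.round(env.get_ft_torque(),2))
for i,a in enumerate(np.arange(-125,-162,-2.)):
    env.move_pose([*S,127.5],q(a)); t=np.array(env.get_ft_torque());k=kz()
    print(a,t.round(2),np.round(env.get_force(),1),k,round(yaw(env.get_tcp_rot()),1))
    if abs(t[2])>.6 or (k and k<121.5): break
print(env.get_time_s())
E
```

```text
start 268.6 [0.13 0.17 0.02]
-125.0 [-0.16  0.46 -0.07] [-2.8 -1.2  3.9] 268.3 -124.9
-127.0 [-0.33  0.69  0.04] [-3.2 -0.9  5.5] 268.9 -127.0
-129.0 [-0.39  1.08  0.07] [-4.8 -1.8  6. ] 267.5 -129.0
-131.0 [-0.56  1.31  0.08] [-4.7 -1.6  7.5] 269.2 -131.0
-133.0 [-0.66  1.63  0.12] [-7.6 -2.3  7.4] 267.9 -133.0
-135.0 [-0.76  1.93  0.21] [-7.8 -2.6  9.1] 269.0 -134.9
-137.0 [-0.81  2.28  0.2 ] [-9.6 -3.  10.1] 423.9 -136.9
-139.0 [-0.79  2.43  0.32] [-10.8  -2.6  10.3] 426.0 -138.9
-141.0 [-0.94  2.57  0.12] [-10.2  -5.1  11. ] 426.1 -141.0
-143.0 [-0.88  2.59  0.14] [-10.7  -5.   10.6] 428.3 -143.0
-145.0 [-0.75  2.66 -0.08] [-10.7  -3.7  10.6] 430.1 -145.0
-147.0 [-0.7   2.66  0.28] [-10.7  -3.3  11.9] 428.9 -146.9
-149.0 [-0.72  2.72  0.08] [-11.8  -3.7  12.2] 428.4 -149.0
-151.0 [-0.68  2.8   0.07] [-10.8  -2.8  11.3] 429.8 -151.0
-153.0 [-0.66  2.84  0.09] [-12.3  -3.1  11.4] 431.0 -153.0
-155.0 [-0.58  2.76  0.  ] [-11.9  -3.   12.5] 431.1 -155.0
-157.0 [-0.46  2.73  0.33] [-11.1  -2.3  11.8] 432.3 -156.9
-159.0 [-0.44  2.86  0.16] [-12.3  -2.2  11.9] 431.6 -159.0
-161.0 [-0.43  2.88  0.11] [-11.5  -1.8  12. ] 431.5 -161.0
26.225
```

```bash
python3 - <<'E'
from h import *
from plant import env
c=env.camera("side");W=cloud(c)
clusters(W,80,140,(440,490,-235,-190))
c3=np.load("side3.npz");W3=cloud(c3)
for w in(W3,W):
    m=(abs(w[...,0]-463)<20)&(abs(w[...,1]+210)<18)&(w[...,2]>80)&(w[...,2]<150);print("max z",np.sort(w[m][:,2])[-15:].round(0))
cv2.imwrite("pics/side6.png",np.hstack([cv2.resize(x["frame"][140:230,230:330],(400,360),interpolation=cv2.INTER_CUBIC) for x in(c3,c)]))
print(env.get_joint_pos())
E
```

```text
n 116 px [285.8 179.2] mean [ 462.8 -205.5  102.7] zmed 98.9 rect [ 458.5 -214.7] [44.9 29.3] ax -143.3
max z [124. 124. 124. 125. 125. 125. 126. 126. 126. 126. 127. 127. 127. 127.
 128.]
max z [124. 124. 124. 125. 125. 125. 125. 126. 126. 126. 126. 126. 126. 127.
 127.]
[-3.66975556e-01  2.84798186e-01  1.73146337e+00 -1.59016498e-03
  1.12759771e+00  2.44282675e+00]
```

View pics/side6.png

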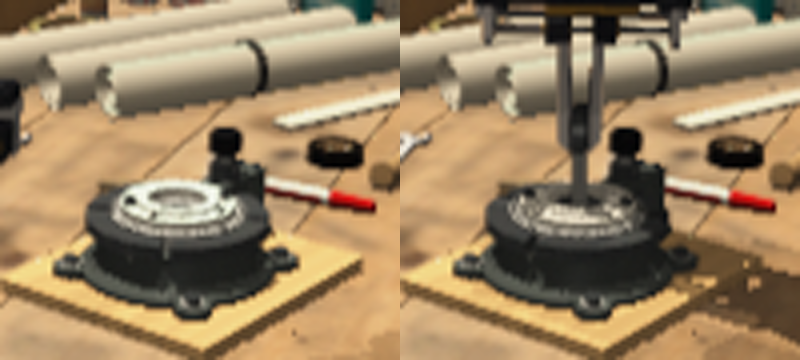

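The knob has not dropped. The plate turned about 13° and the joint is near its limit, so I'll regrasp half a turn round and go on.

```bash
cat >> h.py <<'E'
def knob(env):
    W=cloud(env.camera("side"));m=(abs(W[...,0]-463)<20)&(abs(W[...,1]+210)<18)&(W[...,2]>80)&(W[...,2]<150)
    return round(float(np.sort(W[m][:,2])[-15:].mean()),1)
E
python3 - <<'E'
from h import *
from plant import env
def st(t): print(t,np.round(env.get_force(),1),np.round(env.get_ft_torque(),2),np.round(env.get_eef_pos(),2),round(env.get_grip_width()*94,1),env.get_time_s())
S=np.array([484.8,-147.])
env.open();st("open")
env.line_to([*S,175],rate=200)
env.move_pose([*S,175],q(19));env.line_to([*S,128],rate=100,contact_N=10);st("down")
env.gripper_close(force=50);st("grip")
k0=knob(env);print("k0",k0)
for a in np.arange(16,-32,-3.):
    env.move_pose([*S,128],q(a)); t=np.array(env.get_ft_torque());k=knob(env)
    print(a,t.round(2),np.round(env.get_force(),1),k,env.get_time_s())
    if k<k0-3.5 or abs(t[2])>.8: break
E
```

```text
open [ 0.2  0.2 -0.1] [ 0.06 -0.01  0.04] [ 485.21 -147.    127.5 ] 93.8 27.5583
down [0.2 0.2 0.6] [ 0.01 -0.13 -0.03] [ 485.04 -147.09  128.42] 94.1 31.2167
grip [-4.6 -0.9  4.6] [-0.38  1.18  0.18] [ 484.19 -147.16  128.02] 13.3 32.425
k0 125.7
16.0 [-0.55  1.11 -0.03] [-6.1 -2.5  3. ] 119.1 32.775
```

Snapped: the knob fell 6.6 mm. I'll release, retreat and check.

```bash
python3 - <<'E'
from h import *
from plant import env
S=np.array([484.8,-147.])
env.open();p=np.array(env.get_eef_pos());env.line_to([p[0],p[1],200],rate=150)
env.line_to([p[0]-100,p[1]+150,330],rate=250)
env.wait(.3);print(env.get_force(),env.get_time_s(),"knob",knob(env))
for n in("side","top"):
    c=env.camera(n);W=cloud(c);print(n,"bar");clusters(W,135,170,(420,550,-210,-80))
    print("collar/plate");clusters(W,74.5,84,(440,530,-190,-100),3)
    if n=="side":cv2.imwrite("pics/side7.png",cv2.resize(c["frame"][120:240,220:340],(590,590),interpolation=cv2.INTER_CUBIC))
    else:
        print("knob");clusters(W,95,134,(430,500,-240,-190))
E
```

```text
[ 1.09150618 -0.47212037 -0.01028399] 36.0333 knob 118.8
side bar
n 57 px [274.7 172. ] mean [ 478.  -129.7  151.5] zmed 154.4 rect [ 482.1 -140.7] [13.3 89.8] ax 105.5
collar/plate
n 211 px [273.8 190.8] mean [ 482.7 -138.    79.8] zmed 79.6 rect [ 484.9 -145.4] [89.7 88.9] ax 177.2
top bar
n 130 px [291.2 201. ] mean [ 480.9 -147.4  154.3] zmed 155.0 rect [ 481.7 -147.8] [14.  88.9] ax 106.5
collar/plate
n 387 px [288.7 203.3] mean [ 482.2 -145.1   79.6] zmed 79.6 rect [ 485.2 -146.2] [88. 86.] ax -156.0
n 10 px [288.1 198.7] mean [ 498.2 -143.8   77.7] zmed 77.8 rect [ 499.4 -144.3] [ 5.5 25.5] ax 106.0
knob
n 64 px [310.7 207.8] mean [ 462.1 -213.9  117. ] zmed 118.3 rect [ 462.7 -214.4] [26.3 26.2] ax 110.5
```

View pics/side7.png

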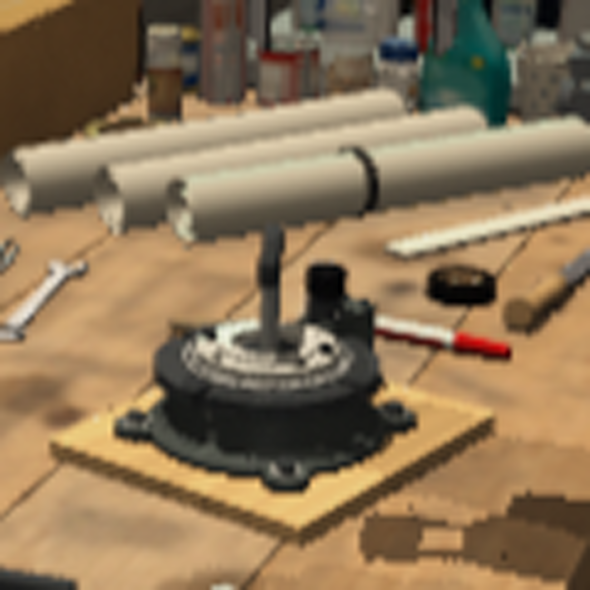

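```bash
python3 -c "
from plant import env
print(env.close_job(),env.get_time_s())"
```

```text
the job is handed in; nothing more can be done
the job is handed in; nothing more can be done
```

The job is handed in at about 36 s of the 66 s allowed. The plunger is down in a notch and the larger key is standing in the spindle, released.

- **Plunger:** I pulled the knob up, turned it back about 73° and let it down so the plunger pressed on the plate.
- **Key:** I lifted the larger T-key and found its flat with the side camera. It slid in first time at the angle worked out from the notches, with no searching. It touched down at tool height 127.9 mm; a seated collar should give 128.
- **Turning:** I turned the plate clockwise. The key took up more play than expected, about 24° by eye, so I regrasped it half a turn round to stay within the last joint's range. The plunger then snapped in.

**Last checks:**
- **Knob height:** its top is about 10.6 mm below the parked height, which fits a plunger height of about 0.
- **Key seating:** the bar's top reads about 155 mm where 157 is expected. The flange reads about 3 mm low in the same pictures, so this agrees with a seated key.
- **Key position:** the bar's centre appears within about 2 mm of the spindle axis, and the key looks upright.
- **Gripper:** it is clear of everything, with about 1 N of sensor noise.

**Disagreements:** the two cameras differ by about 5 mm in y, so I corrected the spindle position from the feel of the knob. The top camera could not see the knob while the plate was turning, so I used the side camera for the snap. I did not measure the other objects again at the end; the smaller key was last seen in place in the side view after I lifted the larger key.

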